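# Clear a bench turntable and set the play of its bearing nut

### The arm

A 6-joint arm with a two-finger parallel gripper is mounted at the origin on a cart in front of the work surface, level with it; the furniture and walls round the work are solid. World frame = base frame: x ahead of the robot, y to its left, z up, the work surface at z = 0. Lengths are in m, angles in degrees, forces in N, time in s.
With the tool pointing down it reaches from about 0.4 to 0.825 m from the base axis. Payload 7 kg.
Tool frame: the origin (TCP) lies midway between the tips of the shut fingers; the grasp point (between the pads) lies ctrl.tcp_to_grasp behind it (ctrl.tcp_to_grasp is the distance from the TCP to the grasp point, in m); y points along the fingers, z is the direction in which the jaws open and shut, and the axes are right-handed (so a half turn about y gives the same grasp; the last joint's range is limited). The gripper opens to 88 mm and grips with 3 to 60 N. Pads are 19 mm wide; open, the fingers measure 130 mm over their backs; the gripper's body (78 mm by 193 mm) begins 47 mm behind the grasp point.
Start: joints at [-54.425, 20.546, 0.682, 0, -70.136, -16.507], TCP at [0.22, -0.638, 0.227] pointing down, gripper open.
Joint ranges: [-176.03, 176.03], [-82.01, 121.73], [-58.28, 71.71], [-173.87, 95.51], [-174.79, -0.11], [-173.66, 173.66]. Speed limits (degrees/s): [136.94, 136.94, 172.46, 180, 180, 180].

### API

Orientations are given as [roll, pitch, yaw] about the fixed x, y, z axes, in that order (R = Rz(yaw) Ry(pitch) Rx(roll)).
In Python, from plant import ctrl, snapshot, silhouettes gives the robot as it stands.
- The arm moves only by the shell command python3 -m pendant 'ROWS'. ROWS is JSON, a list that holds one entry, the list of rows, each a list of 7 numbers: the shift along the tool's x, y, z in cm, then the turn, a rotation vector about the tool's x, y, z in degrees, then the opening, from 0 (shut) to 1 (fully open). In form: [[[x, y, z, rx, ry, rz, hand], ...]]. A call has 1 to 12 rows; each row shifts and turns the commanded pose from where the row before left it, along the tool's axes as they then stand; what a row does not reach is not made up. A row lasts 1/12 s, in which the tool goes at most 41.7 mm and 7.16 degrees, less where a joint would pass 70% of its speed; a pose out of reach is approached as far as the arm can. A call with a gripper value outside its range is refused whole. The fingers move at their own pace and stop on an object; the grip force is fixed at half the most. Time passes only in rows, so rows that do not move let the fingers close. It gives the time, the measured TCP pose, the force and the opening at its end, in the units of the state.
- ctrl.get_obs(): the state, without advancing time (a new reading comes with each control period).
- snapshot(name): name is "scene" or "side" or "wrist"; returns a dict with "image" (400x640x3 uint8, red, green, blue), "camera_matrix" (3x3 intrinsics, pixels), "dist_coeffs" ([k1, k2, p1, p2, k3] as OpenCV has them; the pictures are not rectified), "eye" and "orientation" of the camera in the world; the wrist camera has in their place "mount" (4x4, takes a point from camera to tool coordinates, whose origin is the TCP and whose axes are the tool frame's). Camera axes: x right, y down, z forward; pixel columns grow to the right and rows downward; lengths in m; the calibration is good to about 2 mm. A picture is of the moment at which its call begins: read the wrist's pose just before it. There is no depth.
- ctrl.close_job(): hands the job in, once; it reports no verdict.
Trained networks look in a picture, given as the dict that the camera call returned (one of the last four; its "shot" number tells which), for a name from the list of things; names that differ only in an ending like _2 or _b are one class to them, and where a whole thing is asked for, a point or a joint stands for the part that bears it (a point fixed in the world has none). Each returns a list of dicts, best first, with "confidence" (0 to 1); they miss things now and then, are a little off and sometimes report something else, mostly with a low value. They report only what shows in the picture. A call takes as long as a camera call.
- silhouettes(picture, thing): "mask" (400x640 bool, what is visible of it) and "bbox" ([left, top, width, height] in pixels, round what is visible of it).
The state is a dict: "clock": time; "joint_pos": joint angles; "qvel": joint speeds; "tau": joint torques, N m; "tool_pos": TCP position; "orientation": TCP orientation; "force": force on the tool from outside, world axes, zero at the start; "moment": the same for the moment, N m; "opening": finger opening in m.
Only numpy, scipy, OpenCV 4.12 (cv2) and the standard library are available. Lean on these libraries where they do the work, as an engineer would, in place of code of your own. Each camera call takes 0.05 s, during which the arm holds its last target.

### The job

Reset the play of the bench turntable's bearing: first clear both stone chips off its platter into the blue scrap bin, then screw the brass knurled nut on its stud down (clockwise) until it bottoms out, and back it off a quarter turn so that the platter will run free. Hold the nut there, gripped and still, while the thread-locker on the stud sets: the job finishes with you still holding it, not letting go. Leave the bin, the glue bottle, the amber jar and the black pliers where they are.

Things in the scene. Friction and masses are not known exactly. Their poses are not given: they have to be found in the camera images.
- turntable: round bench turntable, fixed to the desk, grey foot 160 mm wide under an aluminium platter of 200 mm diameter whose flat top is 58 mm above the desk (a steel hub washer of 50 mm diameter stands 2.5 mm higher in the middle). Origin: centre of the underside, on the axis; z up. A steel stud of 16 mm diameter stands on the axis, its tip 113 mm above the desk. The platter turns stiffly about the axis (some 2 N at its rim) and need not be turned
- nut: brass knurled nut on the stud, 39 mm diameter where it is knurled, red witness mark along +x of its frame. Origin on the axis, at the underside of its 1.5 mm washer; a 41 mm flange goes up to 6 mm above the origin, the straight knurled grip from 6 to 33 mm, top at 35.5 mm. It is already started on the thread, cannot come off, and rises 4 mm for each turn anticlockwise; bottomed out its origin is 60.5 mm above the desk
- thread (a joint): rotation of the nut on the stud, rad: 0 = bottomed out (hard stop), grows anticlockwise seen from above, as the nut is backed off; a quarter turn off the stop is 1.57. It starts 2.0 to 3.4 above the stop. Turning takes about 0.05 N m, the thread does not move by itself
- pale_chip: pale sandy stone chip, 29 (x) x 38 (y) x 16 mm, lying on the platter beside the nut; origin at the centre of its underside, rounded sides. About 30 to 55 g
- purple_chip: purple stone chip, 26 (x) x 36 (y) x 17 mm, lying on the platter on the other side of the nut; origin at the centre of its underside, rounded sides. About 25 to 50 g
- scrap_bin: open blue plastic parts bin, 130 (x) x 160 (y) x 55 mm, walls and floor 3 mm, 0.35 kg, loose on the desk to the right of the turntable; origin at the centre of its underside
- glue_bottle: bystander: small black squeeze bottle with a blue pointed cap, 23 x 30 x 88 mm, origin at the centre of its underside
- lidded_jar: bystander: amber jar with a white cap, 42 mm diameter, 72 mm high, origin at the centre of its underside
- black_pliers: bystander: black-handled pliers lying flat, 155 (x) x 51 x 12 mm, origin at the centre of the underside

How it is judged:
By the outcome, as a careful person would: the job done as asked, in the order asked, and still so for the second after the job is handed in, while the arm keeps its last pose, push and grip.
It also fails if it takes over 69 s, if anything falls off the work surface, if the arm or the gripper's body presses on something with over 40 N, if the wrist force passes 120 N, or if a joint passes its speed limit or range.

## Working session

There is one attempt and no reset: what is moved stays moved. The work goes in short steps, Python scripts to look and compute and a shell command to move; the robot and the scene stay as the last step left them, time stands still between calls to the robot, and variables do not carry over. Pictures are saved under pics/ and viewed, and the job is handed in when it is done.

```bash
ls -la; mkdir -p pics; python3 - <<'E'
from plant import ctrl, snapshot, silhouettes
import cv2
print(ctrl.get_obs(), ctrl.tcp_to_grasp)
for n in ["scene","side","wrist"]:
    s=snapshot(n); cv2.imwrite(f"pics/{n}0.png",s["image"][:,:,::-1])
    print(n,{k:v for k,v in s.items() if k!="image"})
print(ctrl.get_obs()["clock"])
E
```

```text
total 12
drwxr-xr-x  3 agent agent 4096 Dec  7 14:17 .
drwxr-xr-x 23 root  root  4096 Dec  7 14:17 ..
drwxr-xr-x  2 agent agent 4096 Dec  7 14:17 pics
{'clock': 0.0, 'joint_pos': array([-5.44252492e+01,  2.05905130e+01,  6.31732843e-01, -2.00262529e-02,
       -7.01362374e+01, -1.65076115e+01]), 'qvel': array([-0.04159416,  0.01886622,  0.0124744 ,  0.02828019,  0.00357001,
        0.06621011]), 'tau': array([-3.16729136e-03, -5.82723498e+01,  2.93035322e+01,  6.99691236e+00,
        6.65183121e-03, -1.39541976e-04]), 'tool_pos': array([ 0.2203149 , -0.63749226,  0.2256179 ]), 'orientation': array([-8.99035492e+01,  8.95127612e-03,  1.90603266e+01]), 'force': array([ 0.19292118, -0.3076035 ,  0.398216  ]), 'moment': array([ 0.02682122,  0.00652629, -0.02053582]), 'opening': 0.08718267745682502} 0.0188
scene {'camera_matrix': array([[514.95266923,   0.        , 318.37179106],
       [  0.        , 514.95266923, 205.15590313],
       [  0.        ,   0.        ,   1.        ]]), 'dist_coeffs': array([-0.10855397,  0.        ,  0.        ,  0.        ,  0.        ]), 'eye': array([-0.31
[... 432 characters left out ...]
entation': array([-141.37378347,   -0.96362333,   71.73924018]), 'shot': 2}
wrist {'camera_matrix': array([[330.7123591 ,   0.        , 322.3162664 ],
       [  0.        , 330.7123591 , 203.93150224],
       [  0.        ,   0.        ,   1.        ]]), 'dist_coeffs': array([-0.006969,  0.      ,  0.      ,  0.      ,  0.      ]), 'mount': array([[ 2.37795035e-05,  9.67051357e-01,  2.54581367e-01,
        -6.94745116e-02],
       [ 6.79344234e-04, -2.54581324e-01,  9.67051130e-01,
        -1.57753245e-01],
       [ 9.99999769e-01,  1.49952388e-04, -6.63014581e-04,
         1.73198797e-03],
       [ 0.00000000e+00,  0.00000000e+00,  0.00000000e+00,
         1.00000000e+00]]), 'shot': 3}
0.15
```

View pics/scene0.png

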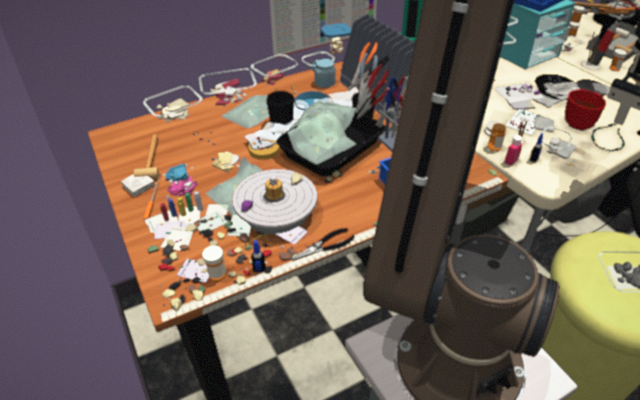

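View pics/side0.png

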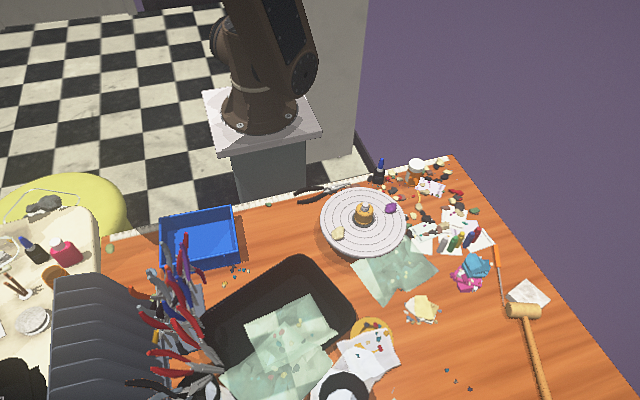

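View pics/wrist0.png

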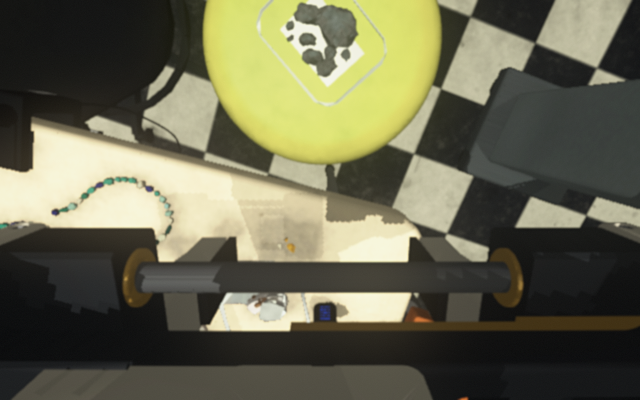

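```bash
cat > h.py <<'E'
import numpy as np, cv2
from scipy.spatial.transform import Rotation as Ro
from plant import ctrl, snapshot, silhouettes
def cam(s,obs=None):
    if "mount" in s:
        T=np.eye(4);T[:3,:3]=Ro.from_euler("xyz",obs["orientation"],degrees=True).as_matrix();T[:3,3]=obs["tool_pos"]
        M=T@s["mount"]; return M[:3,:3],M[:3,3]
    return Ro.from_euler("xyz",s["orientation"],degrees=True).as_matrix(),np.array(s["eye"])
def rays(s,px,C):
    u=cv2.undistortPoints(np.array(px,float).reshape(-1,1,2),s["camera_matrix"],s["dist_coeffs"])[:,0]
    return np.c_[u,np.ones(len(u))]@C[0].T
def onz(s,px,z,C):
    d=rays(s,px,C);e=C[1];return e+d*((z-e[2])/d[:,2])[:,None]
def proj(s,P,C):
    p=(np.atleast_2d(P)-C[1])@C[0]
    return cv2.projectPoints(p.reshape(-1,1,3),np.zeros(3),np.zeros(3),s["camera_matrix"],s["dist_coeffs"])[0][:,0]
E
python3 - <<'E'
from h import *
for n in ["scene","side"]:
    s=snapshot(n);C=cam(s)
    im=s["image"][:,:,::-1].copy()
    for t,z in [("turntable",.05),("nut",.08),("pale_chip",.066),("purple_chip",.066),("scrap_bin",.028),("glue_bottle",.044),("lidded_jar",.036),("black_pliers",.006)]:
        r=silhouettes(s,t)
        for q in r[:2]:
            m=q["mask"];c=np.argwhere(m).mean(0)[::-1]
            print(n,t,round(q["confidence"],2),q["bbox"],c.round(1),onz(s,[c],z,C)[0].round(4))
        if r:
            cs,_=cv2.findContours(r[0]["mask"].astype(np.uint8),0,2);cv2.drawContours(im,cs,-1,(0,255,0),1)
    cv2.imwrite(f"pics/{n}1.png",im)
    x0,y0=(220,150) if n=="scene" else (300,170)
    cv2.imwrite(f"pics/{n}1z.png",cv2.resize(s["image"][y0:y0+100,x0:x0+130,::-1],None,fx=6,fy=6))
print(ctrl.get_obs()["clock"])
E
```

```text
scene turntable 0.98 [232.3, 171.1, 85.3, 63.4] [274.7 201.2] [0.519  0.1309 0.05  ]
scene turntable 0.45 [293.4, 224.1, 60.8, 35.9] [325.3 244.7] [0.3411 0.0946 0.05  ]
scene nut 0.56 [264.0, 182.5, 21.5, 17.4] [273.7 189.9] [0.524  0.1289 0.08  ]
scene pale_chip 0.56 [289.7, 173.5, 11.6, 9.9] [296.  178.1] [0.5525 0.058  0.066 ]
scene purple_chip 0.63 [238.1, 201.0, 17.9, 11.0] [246.2 205.5] [0.5204 0.2004 0.066 ]
scene scrap_bin 0.57 [379.0, 158.3, 13.9, 24.6] [383.7 169.5] [ 0.5166 -0.1732  0.028 ]
scene glue_bottle 0.82 [250.3, 241.3, 15.5, 32.7] [257.4 258.8] [0.3791 0.236  0.044 ]
scene lidded_jar 0.81 [201.0, 245.3, 22.6, 34.7] [214.4 262.7] [0.4194 0.3181 0.036 ]
scene black_pliers 0.65 [290.8, 226.7, 61.6, 32.7] [325.3 244.5] [0.3774 0.0745 0.006 ]
side turntable 0.77 [319.1, 185.4, 87.5, 72.9] [362.5 222.7] [0.5377 0.1271 0.05  ]
side turntable 0.65 [331.8, 223.8, 10.1, 19.0] [337.7 232.7] [0.5467 0.0631 0.05  ]
side nut 0.77 [353.4, 203.7, 22.8, 20.8] [362.7 214.5] [0.5359 0.125  0.08  ]
side pale_chip 0.67 [332.3, 223.1, 13.2, 18.9] [337.5 232.5] [0.5561 0.0583 0.066 ]
side scrap_bin 0.66 [160.4, 206.6, 77.6, 67.3] [201.5 236.5] [ 0.4483 -0.2321  0.028 ]
side glue_bottle 0.69 [372.5, 158.1, 12.1, 29.2] [378.5 173.1] [0.4    0.2283 0.044 ]
side lidded_jar 0.56 [403.9, 161.8, 21.4, 25.9] [413.7 171.3] [0.4152 0.323  0.036 ]
side black_pliers 0.9 [294.6, 179.2, 57.3, 26.7] [319.2 191.3] [0.3822 0.0738 0.006 ]
1.05
```

View pics/scene1z.png

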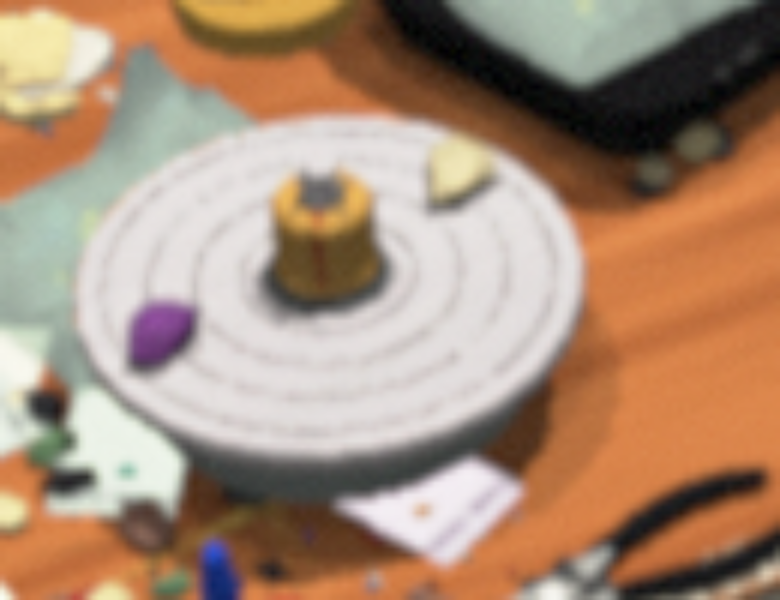

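View pics/side1z.png

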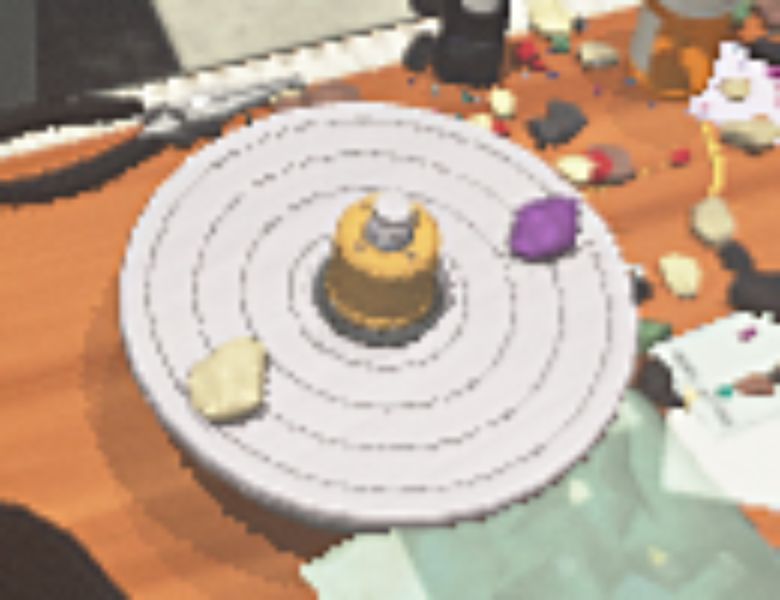

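View pics/side1.png

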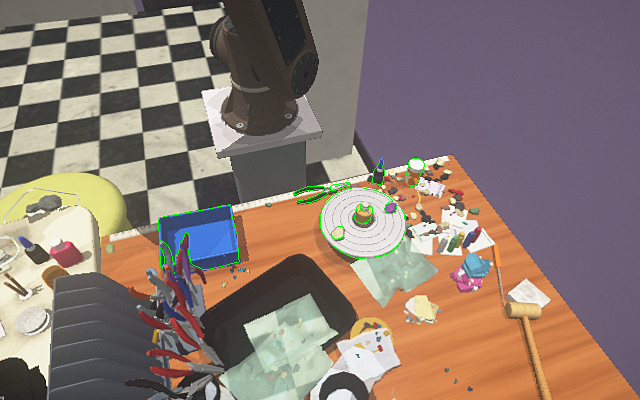

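```bash
python3 -m pendant '[[[0,-1.1,0,0,6.35,0,1],[0,-1.1,0,0,6.35,0,1],[0,-1.1,0,0,6.36,0,1],[1.73,0,3.49,0,0,0,1],[1.73,0,3.49,0,0,0,1],[1.73,0,3.49,0,0,0,1],[1.73,0,3.49,0,0,0,1],[1.73,0,3.49,0,0,0,1],[1.73,0,3.49,0,0,0,1],[1.73,0,3.49,0,0,0,1],[1.73,0,3.49,0,0,0,1],[1.73,0,3.49,0,0,0,1]]]'
python3 -m pendant '[[[1.73,0,3.49,0,0,0,1],[1.73,0,3.49,0,0,0,1],[1.73,0,3.49,0,0,0,1],[1.73,0,3.49,0,0,0,1],[1.73,0,3.49,0,0,0,1],[1.73,0,3.49,0,0,0,1],[1.73,0,3.49,0,0,0,1],[1.73,0,3.49,0,0,0,1],[1.73,0,3.49,0,0,0,1],[1.73,0,3.49,0,0,0,1],[1.73,0,3.49,0,0,0,1],[1.73,0,3.49,0,0,0,1]]]'
python3 -m pendant '[[[1.73,0,3.49,0,0,0,1],[0,0,0,0,0,0,1],[0,0,0,0,0,0,1]]]'
python3 - <<'E'
from h import *
o=ctrl.get_obs();print(o)
s=snapshot("wrist");cv2.imwrite("pics/w1.png",s["image"][:,:,::-1]);C=cam(s,o)
im=s["image"][:,:,::-1].copy()
for t,z in [("turntable",.058),("nut",.096),("pale_chip",.066),("purple_chip",.066)]:
    for q in silhouettes(s,t)[:1]:
        c=np.argwhere(q["mask"]).mean(0)[::-1]
        print(t,round(q["confidence"],2),q["bbox"],c,onz(s,[c],z,C)[0].round(4))
        cs,_=cv2.findContours(q["mask"].astype(np.uint8),0,2);k=max(cs,key=len)[:,0]
        r=cv2.minAreaRect(onz(s,k,z,C)[:,:2].astype(np.float32)*1000);print(r)
        cv2.drawContours(im,cs,-1,(0,255,0),1)
cv2.imwrite("pics/w1m.png",im)
for n in ["side","scene"]:
  s=snapshot(n)
  np.save(n+"_full.npy",s["image"]);cv2.imwrite(f"pics/{n}2.png",s["image"][:,:,::-1])
print(ctrl.get_obs()["clock"])
E
```

```text
clock: 2.05
tool_pos: [0.3766, -0.3221, 0.2599]
orientation: [-90.0, -0.0, 0.0]
force: [1.8, -0.1, -0.6]
opening: 0.0879
clock: 3.05
tool_pos: [0.5842, 0.097, 0.2599]
orientation: [-90.0, -0.0, 0.0]
force: [-0.4, -1.2, 0.6]
opening: 0.0876
clock: 3.3
tool_pos: [0.6014, 0.1318, 0.2585]
orientation: [-90.0, 0.1, 0.1]
force: [-0.4, 0.8, -0.3]
opening: 0.0876
{'clock': 3.3, 'joint_pos': array([ 3.05136000e+01,  1.40029652e+01, -4.35070631e+00, -4.76661016e-03,
       -7.17325301e+01, -1.20367278e+02]), 'qvel': array([-1.74047282, -2.05779134, -1.75612065,  0.07762168, -0.27703642,
        0.54600288]), 'tau': array([  1.12790465, -48.23299527,  30.40835381,   7.05399022,
         0.05299056,  -0.16130595]), 'tool_pos': array([0.60136432, 0.13182492, 0.25848751]), 'orientation': array([-9.00396751e+01,  7.66622084e-02,  1.44798323e-01]), 'force': array([-0.44339471,  0.76042049, -0.30714747]), 'moment': array([-0.08870685,  0.03923583,  0.05704757]), 'opening': 0.0876298814032792}
turntable 0.76 [224.4, 15.6, 191.7, 191.4] [318.74378922 108.74345896] [0.523  0.1288 0.058 ]
((530.5673828125, 128.63124084472656), (194.994384765625, 195.96597290039062), 23.835603713989258)
nut 0.6 [297.4, 97.7, 39.8, 40.6] [317.40494297 116.16634981] [0.5306 0.128  0.096 ]
((531.1314697265625, 128.46780395507812), (35.36750030517578, 37.596824645996094), 0.1362839788198471)
pale_chip 0.56 [237.3, 126.7, 33.2, 30.5] [252.73398329 139.99721448] [0.5547 0.06   0.066 ]
((555.3499145507812, 60.828277587890625), (29.809005737304688, 33.05829620361328), 0.11035652458667755)
purple_chip 0.62 [373.3, 97.2, 30.5, 28.5] [389.4641791  110.20298507] [0.5244 0.201  0.066 ]
((524.5314331054688, 201.251708984375), (24.77423667907715, 34.09160232543945), 45.89980697631836)
3.65
```

View pics/w1m.png

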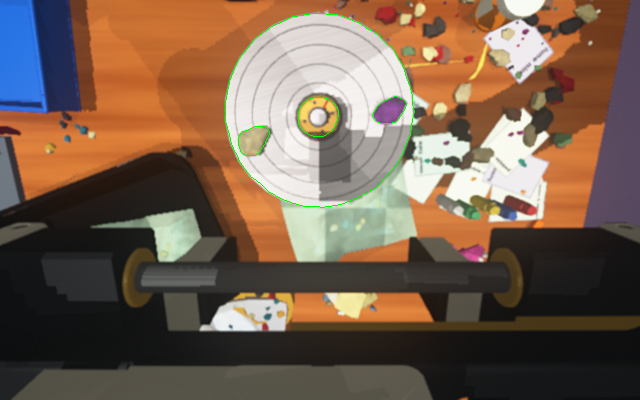

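View pics/scene2.png

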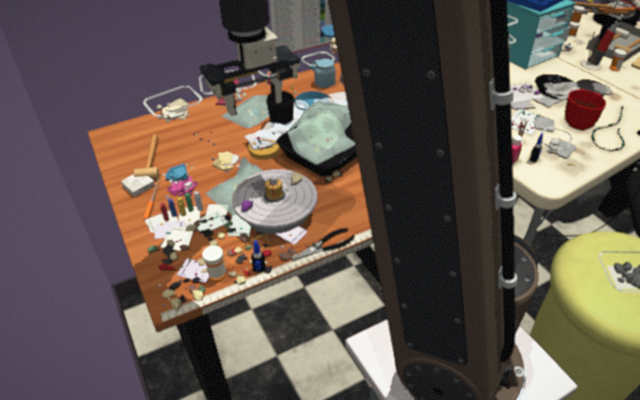

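```bash
python3 - <<'E'
from h import *
from scipy.optimize import minimize
o=ctrl.get_obs();s=snapshot("side");C=cam(s)
q=silhouettes(s,"scrap_bin")[0]["mask"]
def pts(p):
    c,sn=np.cos(p[2]),np.sin(p[2]);out=[]
    for z in (0,.055):
        for a,b in ((-1,-1),(1,-1),(1,1),(-1,1)):
            X,Y=a*.065,b*.08;out.append([p[0]+c*X-sn*Y,p[1]+sn*X+c*Y,z])
    return np.array(out)
im0=s["image"][:,:,::-1].copy()
def hullmask(p,k=4):
    h=cv2.convexHull((proj(s,pts(p),C)*k).astype(np.int32))
    m=np.zeros((1600,2560),np.uint8);cv2.fillConvexPoly(m,h,1);return cv2.resize(m.astype(np.float32),(640,400),interpolation=cv2.INTER_AREA)
def cost(p): return np.abs(hullmask(p)-q).sum()
best=None
for y in np.radians([0,-10,10]):
    r=minimize(cost,[.45,-.225,y],method="Nelder-Mead",options=dict(initial_simplex=[[.45,-.225,y],[.46,-.225,y],[.45,-.215,y],[.45,-.225,y+.1]]))
    if best is None or r.fun<best.fun: best=r
print(best.x,np.degrees(best.x[2]),best.fun)
P=proj(s,pts(best.x),C).astype(int)
cv2.polylines(im0,[P[4:]],1,(0,255,0));cv2.polylines(im0,[P[:4]],1,(0,255,255))
cv2.imwrite("pics/bin.png",cv2.resize(im0[170:320,130:330],None,fx=4,fy=4))
s=snapshot("wrist");C=cam(s,o)
for t in ("pale_chip","purple_chip"):
    q=silhouettes(s,t)[0]
    c=np.argwhere(q["mask"])[:,::-1];w=onz(s,c,.066,C)[:,:2];m=w.mean(0)
    e,v=np.linalg.eigh(np.cov((w-m).T));print(t,m,np.sqrt(e)*4,"narrow dir deg",np.degrees(np.arctan2(v[1,0],v[0,0])))
    for a in range(0,180,15):
        d=(w-m)@[np.cos(np.radians(a)),np.sin(np.radians(a))];print(a,d.min().round(4),d.max().round(4),end=" | ")
print(ctrl.get_obs()["clock"])
E
```

```text
[ 0.45471669 -0.2373312  -0.08199508] -4.697972157653576 895.8125
pale_chip [0.55479385 0.05958139] [0.02810189 0.03886571] narrow dir deg -138.12458846614868
0 -0.0157 0.0163 | 15 -0.0133 0.0163 | 30 -0.0144 0.0154 | 45 -0.0154 0.0141 | 60 -0.0161 0.0133 | 75 -0.0163 0.015 | 90 -0.0161 0.0173 | 105 -0.017 0.0197 | 120 -0.0181 0.0208 | 135 -0.0188 0.0205 | 150 -0.0184 0.0199 | 165 -0.0176 0.0181 | purple_chip [0.52473384 0.20063559] [0.02349278 0.03550286] narrow dir deg -150.0996003311347
0 -0.0132 0.0125 | 15 -0.0122 0.013 | 30 -0.0107 0.0129 | 45 -0.012 0.0128 | 60 -0.014 0.0124 | 75 -0.0162 0.0143 | 90 -0.0174 0.016 | 105 -0.0177 0.0176 | 120 -0.0173 0.0183 | 135 -0.016 0.0177 | 150 -0.0154 0.0165 | 165 -0.0143 0.0149 | 3.9
```

View pics/bin.png

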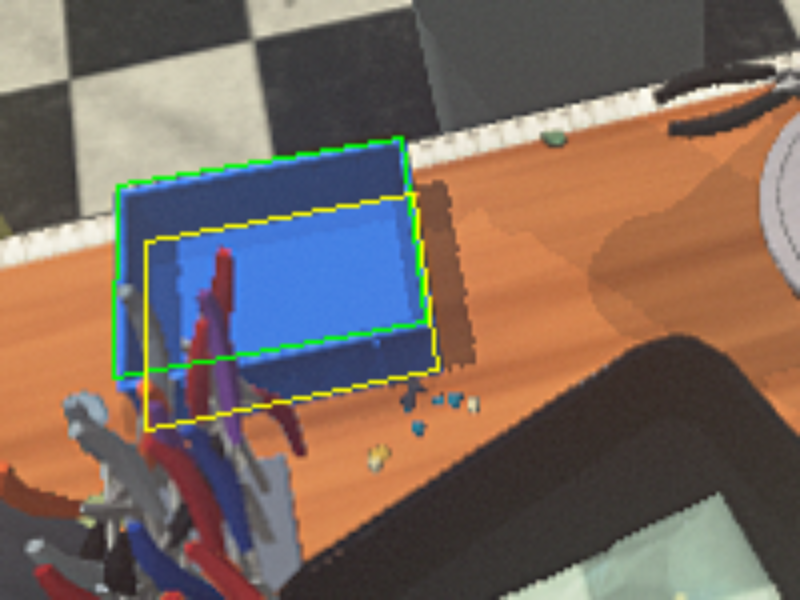

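```bash
python3 - <<'E'
from h import *
s=snapshot("side");C=cam(s)
for z in (.08,.12,.16,.2): print(z,onz(s,[[186,232],[161,242],[180,243],[150,271]],z,C)[:,:2].round(3).tolist())
E
```

```text
0.08 [[0.465, -0.256], [0.475, -0.308], [0.49, -0.271], [0.539, -0.334]]
0.12 [[0.496, -0.25], [0.505, -0.299], [0.519, -0.264], [0.565, -0.324]]
0.16 [[0.527, -0.244], [0.536, -0.29], [0.548, -0.257], [0.592, -0.313]]
0.2 [[0.557, -0.238], [0.566, -0.281], [0.578, -0.25], [0.619, -0.302]]
```

View pics/side2.png

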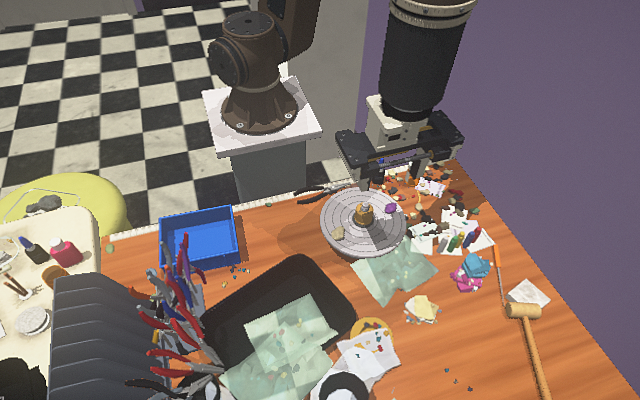

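```bash
python3 -m pendant '[[[-2.3,0,-3.6,0,0,0,0.7],[-2.3,0,-3.6,0,0,0,0.7],[0,0.8,0,0,-7.1,0,0.7],[0,0.8,0,0,-7.1,0,0.7],[0,0.8,0,0,-7.1,0,0.7],[0,0.8,0,0,-7.1,0,0.7],[0,0.8,0,0,-7.1,0,0.7],[0,0.8,0,0,-7.1,0,0.7],[0,0.8,0,0,-7.1,0,0.7],[0,0.8,0,0,-7.1,0,0.7],[0,0.8,0,0,-7.1,0,0.7],[0,0.8,0,0,-7.1,0,0.7]]]'
python3 -m pendant '[[[0,0.7,0,0,-7.1,0,0.7],[0,0.7,0,0,-7.1,0,0.7],[0,0.7,0,0,-7.1,0,0.7],[0,0.7,0,0,-7.1,0,0.7],[0,0.7,0,0,-7.1,0,0.7],[0,0.7,0,0,-7.1,0,0.7],[0,0.7,0,0,-7.1,0,0.7],[0,0.7,0,0,-7.1,0,0.7],[0,0,0,0,0,0,0.7],[0,0,0,0,0,0,0.7]]]'
python3 - <<'E'
from h import *
o=ctrl.get_obs();print(o["tool_pos"],o["orientation"])
R=Ro.from_euler("xyz",o["orientation"],degrees=True).as_matrix()
for t in ([.5548,.0596,.06],[.5247,.2007,.06]): print(R.T@(np.array(t)-o["tool_pos"])*100)
s=snapshot("side");cv2.imwrite("pics/s3.png",cv2.resize(s["image"][130:280,260:460,::-1],None,fx=4,fy=4))
E
```

```text
clock: 4.95
tool_pos: [0.5561, 0.0596, 0.1792]
orientation: [-90.0, -0.0, 71.4]
force: [-0.3, -0.3, -0.1]
opening: 0.0614
clock: 5.78
tool_pos: [0.556, 0.0596, 0.1234]
orientation: [-90.0, -0.0, 127.6]
force: [0.2, 0.2, -0.3]
opening: 0.0615
[0.55599407 0.05955973 0.12343076] [-8.99565170e+01 -3.63946591e-03  1.27585219e+02]
[0.07561981 6.34314854 0.08735323]
[13.09296886  6.33925416 -6.13364417]
```

View pics/s3.png

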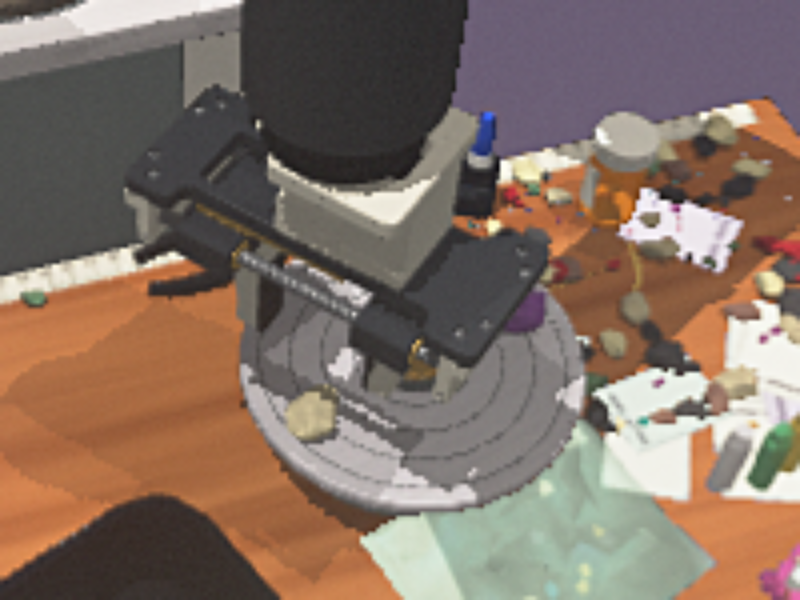

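```bash
python3 - <<'E'
from h import *
s=snapshot("side");C=cam(s)
p=proj(s,[[.556,.0596,.1234],[.5548,.0596,.066],[.5803,.0786,.1234],[.5317,.0406,.1234]],C)
print((p-[260,130])*4)
E
```

```text
[[318.0300283  347.06738622]
 [311.48888117 407.40918875]
 [368.50486952 374.04587778]
 [268.81299043 320.76189526]]
```

```bash
python3 -m pendant '[[[0,1.6,0,0,0,0,0.7],[0,1.6,0,0,0,0,0.7],[0,1.6,0,0,0,0,0.7],[0,1.0,0,0,0,0,0.7],[0,0.4,0,0,0,0,0.7],[0,0,0,0,0,0,0.7],[0,0,0,0,0,0,0],[0,0,0,0,0,0,0],[0,0,0,0,0,0,0],[0,0,0,0,0,0,0],[0,0,0,0,0,0,0]]]'
python3 -m pendant '[[[0,0,0,0,0,0,0],[0,-1,0,0,0,0,0],[0,-2,0,0,0,0,0],[0,-3,0,0,0,0,0],[0,-3,0,0,0,0,0],[0,0,0,0,0,0,0]]]'
python3 - <<'E'
from h import *
o=ctrl.get_obs();print(o["tool_pos"],o["orientation"])
R=Ro.from_euler("xyz",o["orientation"],degrees=True).as_matrix()
for t in ([.43,-.205,.15],[.43,-.205,.065]): print(R.T@(np.array(t)-o["tool_pos"])*100)
s=snapshot("side");cv2.imwrite("pics/s4.png",cv2.resize(s["image"][130:280,260:460,::-1],None,fx=4,fy=4))
E
```

```text
clock: 6.8
tool_pos: [0.5564, 0.0598, 0.0621]
orientation: [-90.1, 0.0, 127.8]
force: [-0.7, -0.1, 0.4]
opening: 0.0332
clock: 7.3
tool_pos: [0.5595, 0.0605, 0.1584]
orientation: [-90.5, 0.2, 127.9]
force: [1.0, 0.2, 1.1]
opening: 0.0255
[0.55952518 0.06049021 0.15842295] [-90.49898547   0.21969043 127.88022874]
[-12.99869814   0.66110921  26.53157504]
[-12.96610649   9.16072438  26.60559955]
```

View pics/s4.png

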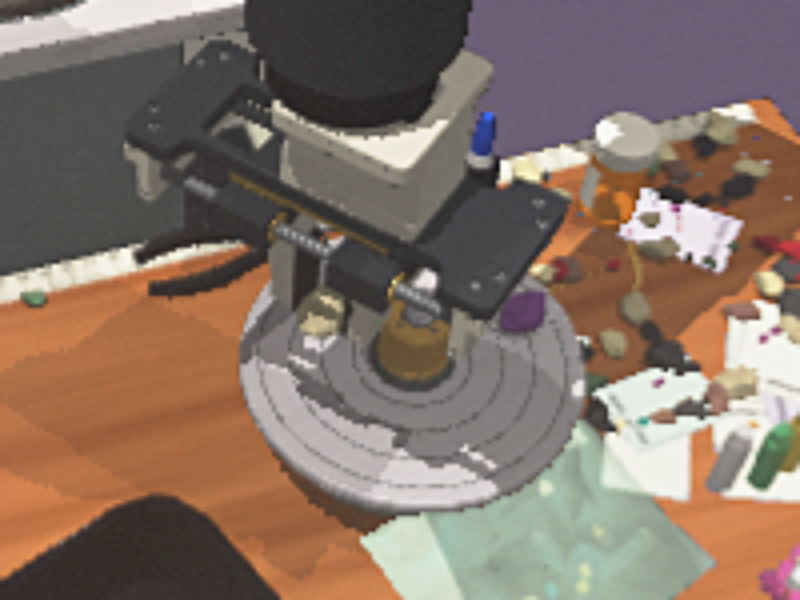

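```bash
python3 -m pendant '[[[-1.3,0,2.65,0,0,0,0],[-1.3,0,2.65,0,0,0,0],[-1.3,0,2.65,0,0,0,0],[-1.3,0,2.65,0,0,0,0],[-1.3,0,2.65,0,0,0,0],[-1.3,0,2.65,0,0,0,0],[-1.3,0.5,2.65,0,0,0,0],[-1.3,1.5,2.65,0,0,0,0],[-1.3,2.0,2.65,0,0,0,0],[-1.3,2,2.65,0,0,0,0],[0,2,0,0,0,0,0],[0,1,0,0,0,0,0]]]'
python3 -m pendant '[[[0,0,0,0,0,0,0],[0,0,0,0,0,0,0],[0,0,0,0,0,0,0]]]'
python3 - <<'E'
from h import *
s=snapshot("side");cv2.imwrite("pics/s5.png",cv2.resize(s["image"][130:280,110:310,::-1],None,fx=4,fy=4))
E
```

```text
clock: 8.35
tool_pos: [0.4238, -0.2066, 0.0594]
orientation: [-89.9, -0.1, 127.6]
force: [-0.7, 0.1, -0.4]
opening: 0.0258
clock: 8.6
tool_pos: [0.427, -0.2054, 0.0622]
orientation: [-90.0, 0.0, 127.8]
force: [0.2, 0.7, -0.2]
opening: 0.0256
```

View pics/s5.png

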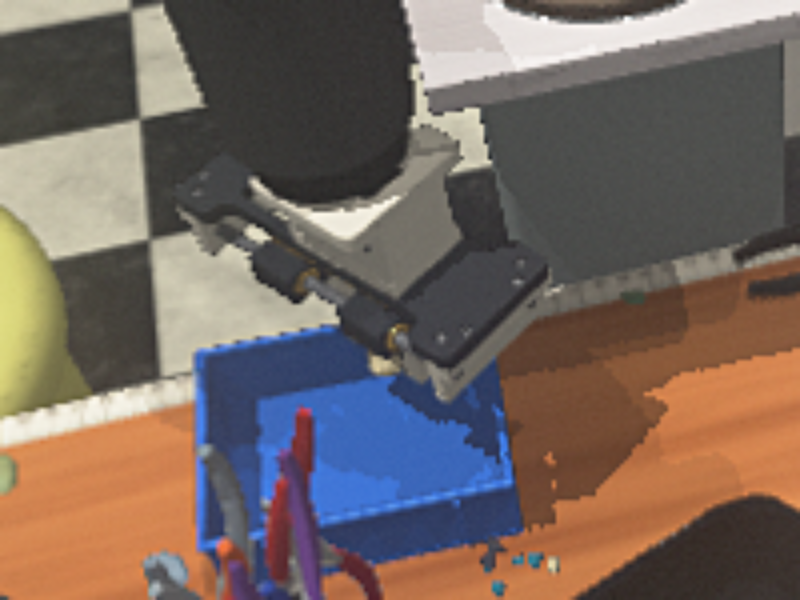

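```bash
python3 -m pendant '[[[-0.9,0,-1.2,0,0,0,0],[0,0,0,0,0,0,0],[0,0,0,0,0,0,0.6],[0,0,0,0,0,0,0.6],[0,0,0,0,0,0,0.6],[0,0,0,0,0,0,0.6],[0,-2,0,0,0,0,0.7],[0,-3,0,0,0,0,0.7],[0,-4,0,0,0,0,0.7]]]'
python3 - <<'E'
from h import *
o=ctrl.get_obs();print(o["tool_pos"],o["orientation"])
R=Ro.from_euler("xyz",o["orientation"],degrees=True).as_matrix()
for t in ([.5247,.2007,.15],[.5247,.2007,.061]): print(R.T@(np.array(t)-o["tool_pos"])*100)
s=snapshot("side");cv2.imwrite("pics/s6.png",cv2.resize(s["image"][130:280,110:310,::-1],None,fx=4,fy=4))
E
```

```text
clock: 9.4
tool_pos: [0.4393, -0.2049, 0.1506]
orientation: [-89.8, -0.2, 127.8]
force: [1.6, 0.1, -0.8]
opening: 0.0606
[ 0.43925252 -0.20493884  0.1505544 ] [-89.7820429   -0.22323408 127.78593352]
[ 26.82196063   0.03970826 -31.60736164]
[ 26.78728481   8.93957631 -31.64121751]
```

View pics/s6.png

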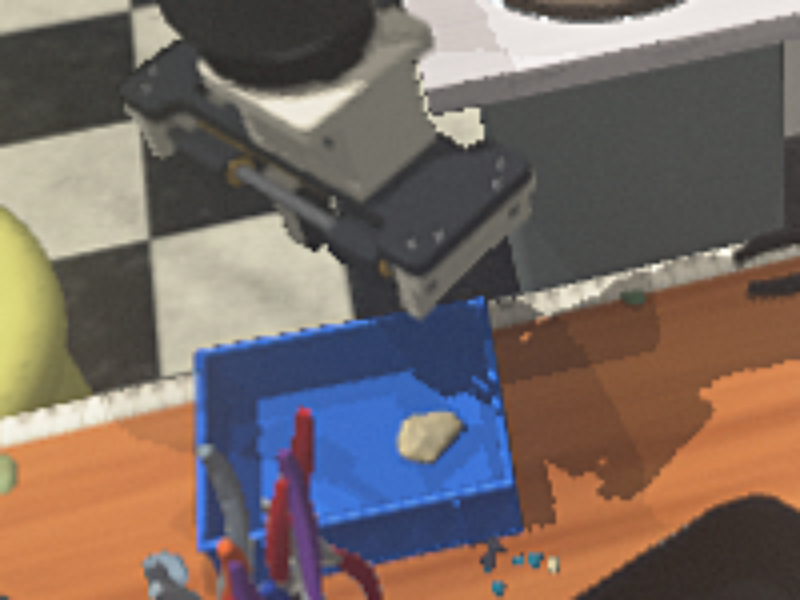

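```bash
python3 -m pendant '[[[2.23,0,-2.63,0,0,0,0.65],[2.23,0,-2.63,0,0,0,0.65],[2.23,0,-2.63,0,0,0,0.65],[2.23,0,-2.63,0,0,0,0.65],[2.23,0,-2.63,0,0,0,0.65],[2.23,0,-2.63,0,0,0,0.65],[2.23,0,-2.63,0,0,0,0.65],[2.23,0,-2.63,0,0,0,0.65],[2.23,0,-2.63,0,0,0,0.65],[2.23,0,-2.63,0,0,0,0.65],[2.23,0,-2.63,0,0,0,0.65],[2.23,0,-2.63,0,0,0,0.65]]]'
python3 -m pendant '[[[0,2,0,0,0,0,0.65],[0,2,0,0,0,0,0.65],[0,1,0,0,0,0,0.65],[0,0,0,0,0,0,0.65],[0,0,0,0,0,0,0.65]]]'
python3 - <<'E'
from h import *
o=ctrl.get_obs();print(o["tool_pos"],o["orientation"])
R=Ro.from_euler("xyz",o["orientation"],degrees=True).as_matrix()
for t in ([.5247,.2007,.0615],): print(R.T@(np.array(t)-o["tool_pos"])*100)
s=snapshot("scene");cv2.imwrite("pics/s7.png",cv2.resize(s["image"][120:270,180:380,::-1],None,fx=4,fy=4))
E
```

```text
clock: 10.45
tool_pos: [0.5266, 0.2013, 0.1517]
orientation: [-90.0, -0.0, 127.8]
force: [0.3, 0.7, -0.2]
opening: 0.0569
clock: 10.87
tool_pos: [0.5267, 0.1991, 0.1015]
orientation: [-89.9, 0.0, 127.8]
force: [0.2, 0.7, 1.0]
opening: 0.0566
[0.52665375 0.1991379  0.10151898] [-8.99385917e+01  2.03812820e-02  1.27801009e+02]
[0.2446013 4.0018714 0.0543416]
```

View pics/s7.png

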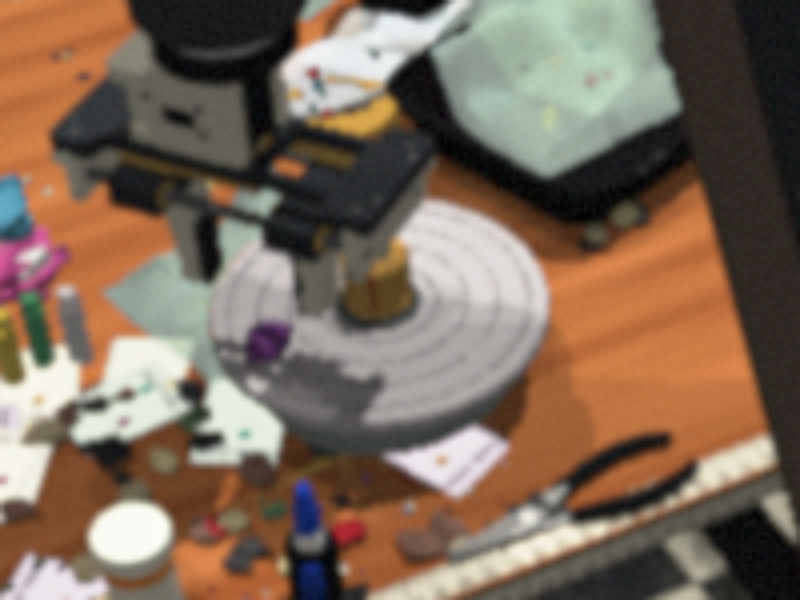

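```bash
python3 -m pendant '[[[0.2,1.6,0,0,0,0,0.65],[0,1.5,0,0,0,0,0.65],[0,0.7,0,0,0,0,0.65],[0,0.2,0,0,0,0,0.65],[0,0,0,0,0,0,0.65],[0,0,0,0,0,0,0],[0,0,0,0,0,0,0],[0,0,0,0,0,0,0],[0,0,0,0,0,0,0],[0,0,0,0,0,0,0],[0,0,0,0,0,0,0]]]'
python3 -m pendant '[[[0,-1,0,0,0,0,0],[0,-2,0,0,0,0,0],[0,-3,0,0,0,0,0],[0,-3,0,0,0,0,0],[0,0,0,0,0,0,0]]]'
python3 - <<'E'
from h import *
o=ctrl.get_obs();print(o["tool_pos"],o["orientation"])
R=Ro.from_euler("xyz",o["orientation"],degrees=True).as_matrix()
for t in ([.44,-.215,.15],[.44,-.215,.063]): print(R.T@(np.array(t)-o["tool_pos"])*100)
s=snapshot("scene");cv2.imwrite("pics/s8.png",cv2.resize(s["image"][120:270,180:380,::-1],None,fx=4,fy=4))
E
```

```text
clock: 11.83
tool_pos: [0.5257, 0.2013, 0.0618]
orientation: [-90.0, 0.0, 127.8]
force: [-0.5, -0.6, 2.3]
opening: 0.0231
clock: 12.25
tool_pos: [0.5286, 0.2029, 0.1584]
orientation: [-90.5, 0.1, 127.9]
force: [0.5, 0.6, -0.2]
opening: 0.0224
[0.5285893  0.20289559 0.15844642] [-9.05368474e+01  8.81267849e-02  1.27884300e+02]
[-27.54118333   0.58101381  32.66047962]
[-27.52780184   9.28062163  32.7419952 ]
```

View pics/s8.png

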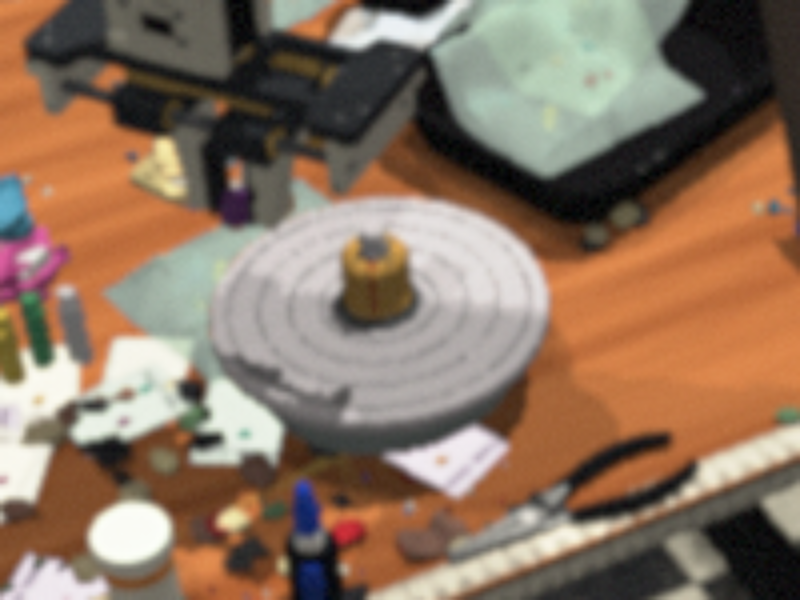

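```bash
python3 -m pendant '[[[-2.3,0,2.72,0,0,0,0],[-2.3,0,2.72,0,0,0,0],[-2.3,0,2.72,0,0,0,0],[-2.3,0,2.72,0,0,0,0],[-2.3,0,2.72,0,0,0,0],[-2.3,0,2.72,0,0,0,0],[-2.3,0,2.72,0,0,0,0],[-2.3,0,2.72,0,0,0,0],[-2.3,0,2.72,0,0,0,0],[-2.3,0,2.72,0,0,0,0],[-2.3,0,2.72,0,0,0,0],[-2.3,0,2.72,0,0,0,0]]]'
python3 -m pendant '[[[0,3,0,0,0,0,0],[0,3,0,0,0,0,0],[0,2.2,0,0,0,0,0],[0,0.6,0,0,0,0,0],[0,0,0,0,0,0,0],[0,0,0,0,0,0,0]]]'
python3 - <<'E'
from h import *
s=snapshot("side");cv2.imwrite("pics/s9.png",cv2.resize(s["image"][130:280,110:310,::-1],None,fx=4,fy=4))
E
```

```text
clock: 13.3
tool_pos: [0.4358, -0.2184, 0.1516]
orientation: [-90.0, -0.0, 127.8]
force: [0.7, -0.3, -1.3]
opening: 0.0228
clock: 13.8
tool_pos: [0.4372, -0.2169, 0.0641]
orientation: [-90.0, 0.0, 127.8]
force: [0.4, 0.7, -0.1]
opening: 0.0227
```

View pics/s9.png

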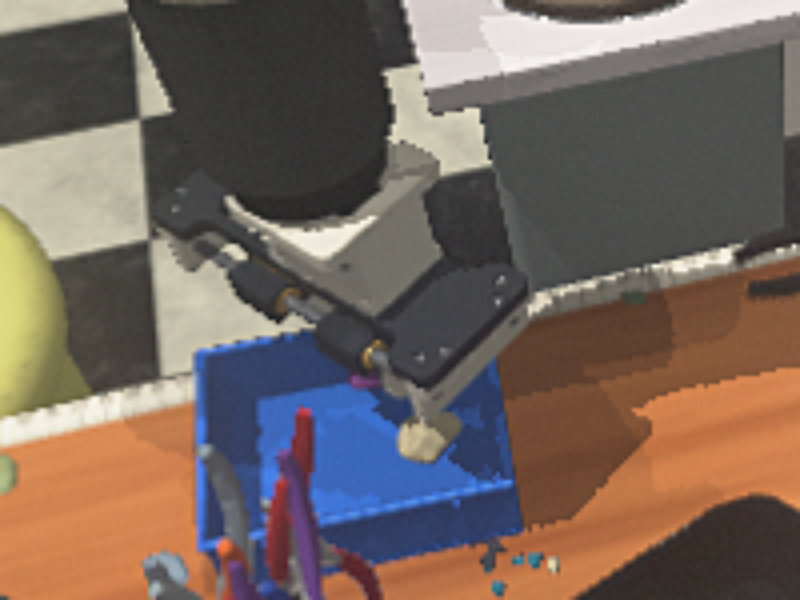

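Release, lift, and look.

```bash
python3 -m pendant '[[[0,0,0,0,0,0,0.6],[0,0,0,0,0,0,0.6],[0,0,0,0,0,0,0.6],[0,0,0,0,0,0,0.6],[0,-3,0,0,0,0,0.8],[0,-4,0,0,0,0,0.8],[0,-4,0,0,0,0,0.8]]]'
python3 - <<'E'
from h import *
o=ctrl.get_obs();print(o["tool_pos"],o["orientation"],o["joint_pos"])
R=Ro.from_euler("xyz",o["orientation"],degrees=True).as_matrix()
for t in ([.5306,.1284,.17],): print(R.T@(np.array(t)-o["tool_pos"])*100)
s=snapshot("side");cv2.imwrite("pics/s10.png",cv2.resize(s["image"][130:280,110:310,::-1],None,fx=4,fy=4))
E
```

```text
clock: 14.43
tool_pos: [0.4358, -0.2168, 0.1746]
orientation: [-89.9, -0.1, 127.8]
force: [1.7, 0.1, -0.2]
opening: 0.0637
[ 0.43583274 -0.21682858  0.17456739] [-8.98925688e+01 -9.05753257e-02  1.27817957e+02] [-3.24439821e+00  5.23910364e+00 -2.67050228e+01  2.67829982e-03
 -5.81963733e+01  4.10610254e+01]
[ 21.46032911   0.43693671 -28.65498253]
```

View pics/s10.png

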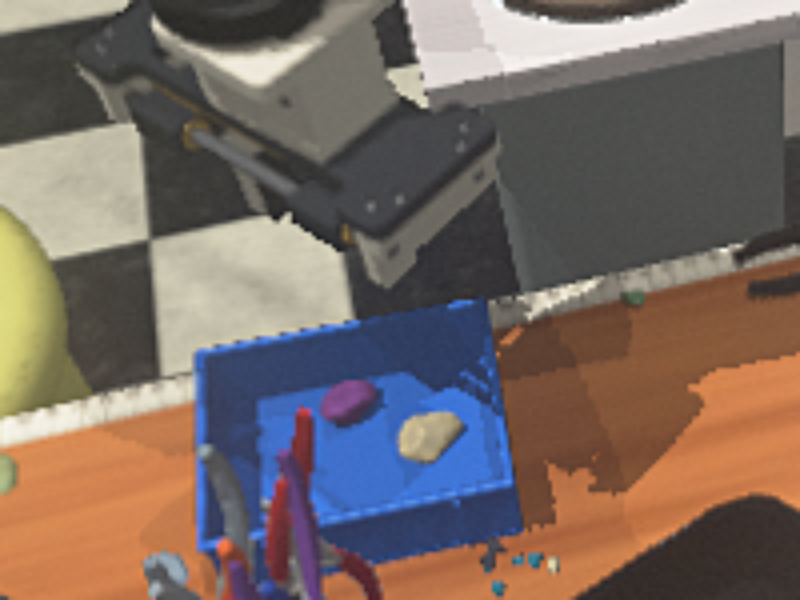

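```bash
python3 -m pendant '[[[2.15,0,-2.865,0,0,0,0.8],[2.15,0,-2.865,0,0,0,0.8],[2.15,0,-2.865,0,0,0,0.8],[2.15,0,-2.865,0,0,0,0.8],[2.15,0,-2.865,0,0,0,0.8],[2.15,0,-2.865,0,0,0,0.8],[2.15,0,-2.865,0,0,0,0.8],[2.15,0,-2.865,0,0,0,0.8],[2.15,0,-2.865,0,0,0,0.8],[2.15,0,-2.865,0,0,0,0.8],[0,0,0,0,-7.1,0,0.8],[0,0,0,0,-7.1,0,0.8]]]'
python3 -m pendant '[[[0,0,0,0,-7.1,0,0.8],[0,0.4,0,0,-7.1,0,0.8],[0,0.4,0,0,-7.1,0,0.8],[0,0.4,0,0,-7.1,0,0.8],[0,0.4,0,0,-7.1,0,0.8],[0,0.4,0,0,-7.1,0,0.8],[0,0.4,0,0,-7.1,0,0.8],[0,0.4,0,0,-7.1,0,0.8],[0,0.4,0,0,-7.1,0,0.8],[0,0.4,0,0,-7.1,0,0.8],[0,0,0,0,0,0,0.8],[0,0,0,0,0,0,0.8]]]'
python3 - <<'E'
from h import *
o=ctrl.get_obs();print(o["tool_pos"],o["orientation"],o["joint_pos"],o["force"],o["moment"])
R=Ro.from_euler("xyz",o["orientation"],degrees=True).as_matrix()
for t in ([.5306,.1284,.072],): print(R.T@(np.array(t)-o["tool_pos"])*100)
for n,b in (("scene",(150,200)),("side",(150,280))):
    s=snapshot(n);C=cam(s)
    y,x=b;cv2.imwrite(f"pics/{n}11.png",cv2.resize(s["image"][y:y+100,x:x+130,::-1],None,fx=6,fy=6))
    print(proj(s,[[.5306,.1284,.097],[.5306,.1284,.113],o["tool_pos"]],C))
E
```

```text
clock: 15.48
tool_pos: [0.5317, 0.1307, 0.1734]
orientation: [-90.0, -0.0, 142.5]
force: [0.2, -0.5, -0.1]
opening: 0.0702
clock: 16.48
tool_pos: [0.5313, 0.1286, 0.1376]
orientation: [-90.0, -0.0, -147.2]
force: [0.2, -0.6, 0.2]
opening: 0.0701
[0.53133833 0.12857407 0.13764845] [-8.99994370e+01 -5.11159902e-03 -1.47213755e+02] [ 3.41426386e+01  1.29375516e+01 -2.25968137e+01  5.42872566e-04
 -5.44707582e+01  8.86432908e+01] [ 0.19230492 -0.56258059  0.21087192] [-0.12309109  0.07833896  0.00922392]
[ 0.07091209  6.56485088 -0.02541141]
[[272.21422536 182.57927179]
 [271.71624031 177.16996188]
 [270.72587303 168.48549951]]
[[363.9538419  207.67233112]
 [364.71395304 203.1803838 ]
 [366.13610391 196.23559182]]
```

View pics/scene11.png

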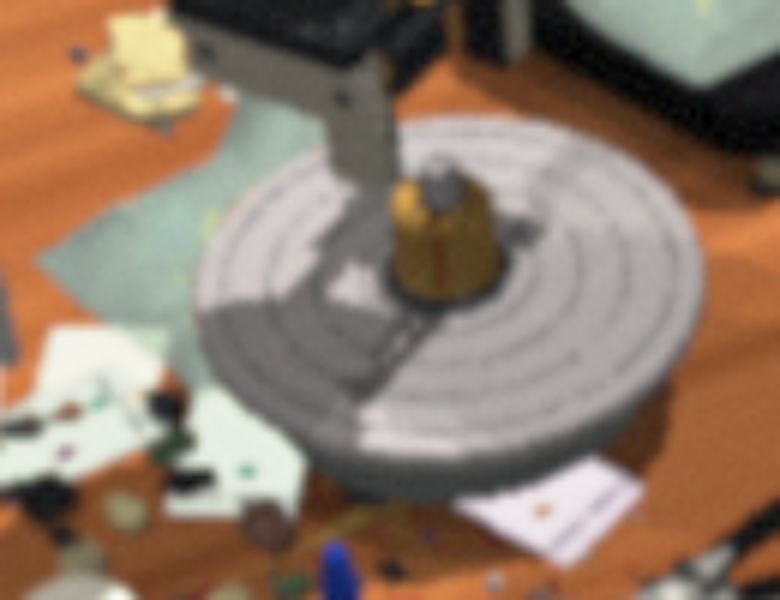

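View pics/side11.png

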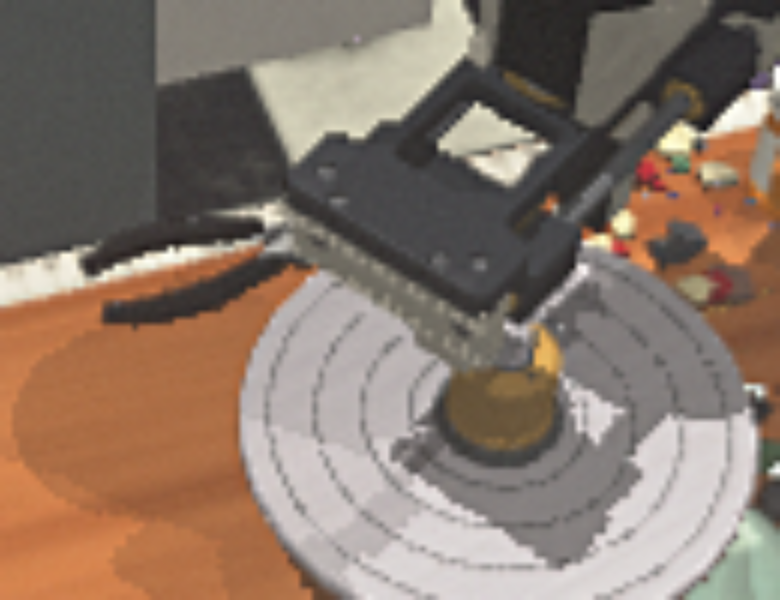

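```bash
python3 -m pendant '[[[0,1.6,0,0,0,0,0.8],[0,1.6,0,0,0,0,0.8],[0,1.6,0,0,0,0,0.8],[0,1.1,0,0,0,0,0.8],[0,0.6,0,0,0,0,0.8],[0,0,0,0,0,0,0.8],[0,0,0,0,0,0,0.8]]]'
python3 - <<'E'
from h import *
o=ctrl.get_obs();print(o["tool_pos"],o["force"],o["moment"])
s=snapshot("scene");cv2.imwrite("pics/s12.png",cv2.resize(s["image"][150:250,200:330,::-1],None,fx=6,fy=6))
E
python3 -m pendant '[[[0,0,0,0,0,0,0],[0,0,0,0,0,0,0],[0,0,0,0,0,0,0],[0,0,0,0,0,0,0],[0,0,0,0,0,0,0]]]'
```

```text
clock: 17.17
tool_pos: [0.5317, 0.1287, 0.0729]
orientation: [-90.0, 0.0, -147.0]
force: [-0.5, 0.4, -0.4]
opening: 0.0701
[0.5316611  0.12866223 0.07290859] [-0.46096049  0.37290947 -0.36439827] [-0.11495895  0.12711501 -0.04259714]
clock: 17.63
tool_pos: [0.5315, 0.1286, 0.0728]
orientation: [-90.0, 0.0, -147.0]
force: [-0.2, -0.1, 0.1]
opening: 0.0419
```

View pics/s12.png

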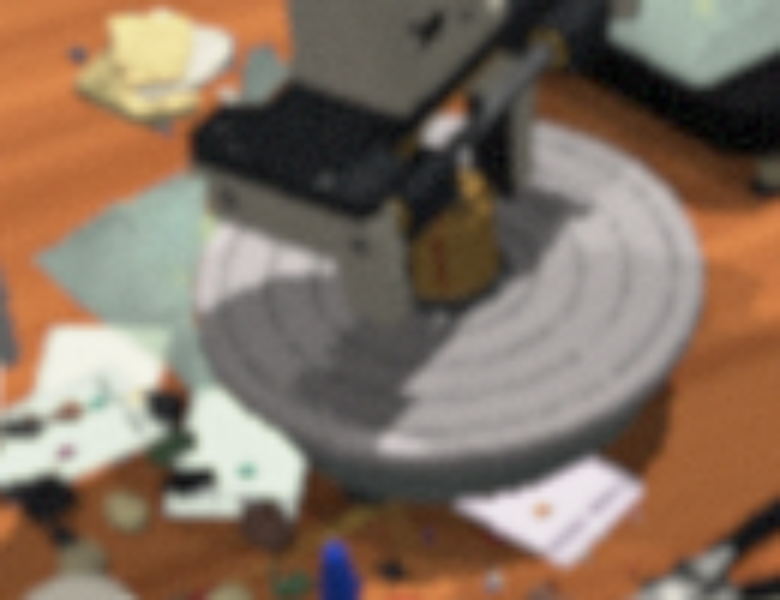

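```bash
python3 -m pendant '[[[0,0,0,0,0,0,0],[0,0,0,0,0,0,0],[0,0,0,0,0,0,0]]]'
python3 - <<'E'
from h import *
o=ctrl.get_obs();print(o["tool_pos"],o["orientation"],o["force"],o["moment"],o["opening"])
R=Ro.from_euler("xyz",o["orientation"],degrees=True).as_matrix();print(R.T@o["force"],R.T@o["moment"])
s=snapshot("scene");cv2.imwrite("pics/s13.png",cv2.resize(s["image"][150:250,200:330,::-1],None,fx=6,fy=6))
E
```

```text
clock: 17.88
tool_pos: [0.5321, 0.1277, 0.073]
orientation: [-89.9, 0.0, -147.0]
force: [3.9, -6.0, 0.5]
opening: 0.0376
[0.53214823 0.12765487 0.07300547] [-8.99149830e+01  1.20542775e-02 -1.46982952e+02] [ 3.85043121 -5.96560671  0.51614531] [-2.33628241 -1.2905899   0.04333117] 0.037634385042886534
[ 0.02186306 -0.5056138   7.10102575] [ 2.66221109 -0.0441744  -0.19077766]
```

View pics/s13.png

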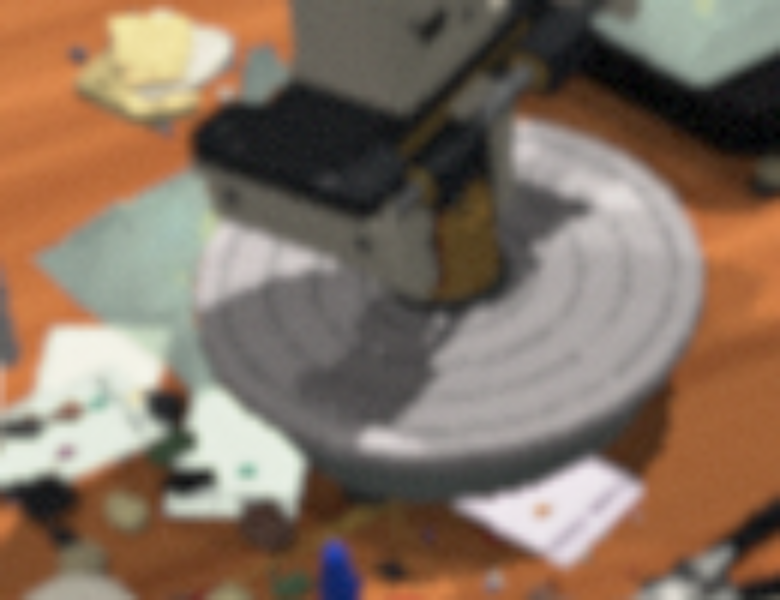

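```bash
cat > st.py <<'E'
from h import *
o=ctrl.get_obs();R=Ro.from_euler("xyz",o["orientation"],degrees=True).as_matrix()
print(o["clock"],"pos",o["tool_pos"].round(4),"rpy",o["orientation"].round(2),"F_tool",(R.T@o["force"]).round(2),"M_tool",(R.T@o["moment"]).round(3),"j6",o["joint_pos"][5].round(2),"tau6",o["tau"][5].round(3),"open",round(o["opening"],4))
E
python3 -m pendant '[[[0,0,0.12,0,0,0,0],[0,0,0,0,0,0,0],[0,0.004,0,0,3,0,0],[0,0.008,0,0,6,0,0],[0,0.008,0,0,6,0,0],[0,0,0,0,0,0,0]]]'; python3 st.py
python3 - <<'E'
from h import *
s=snapshot("scene");cv2.imwrite("pics/s14.png",cv2.resize(s["image"][150:250,200:330,::-1],None,fx=6,fy=6))
E
```

```text
clock: 18.43
tool_pos: [0.5322, 0.1276, 0.0727]
orientation: [-90.0, 0.0, -162.3]
force: [-0.6, -0.9, 5.2]
opening: 0.0375
18.4333 pos [0.5322 0.1276 0.0727] rpy [-9.0000e+01  3.0000e-02 -1.6225e+02] F_tool [ 0.87 -5.17  0.71] M_tool [ 0.293  0.042 -0.356] j6 73.73 tau6 -1.838 open 0.0375
```

View pics/s14.png

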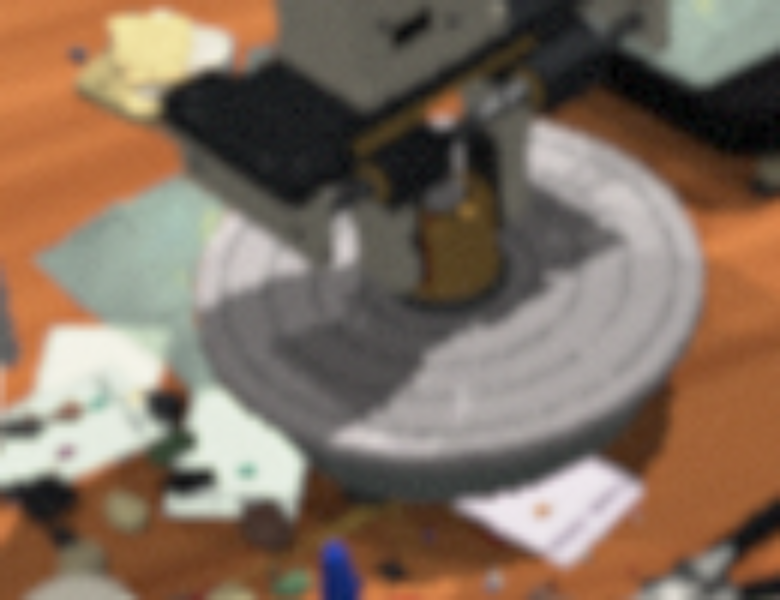

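```bash
python3 -m pendant '[[[0,0.006,0,0,6,0,0],[0,0.006,0,0,6,0,0],[0,0.006,0,0,6,0,0],[0,0.006,0,0,6,0,0],[0,0.006,0,0,6,0,0],[0,0.006,0,0,6,0,0],[0,0,0,0,0,0,0]]]'; python3 st.py
```

```text
clock: 19.07
tool_pos: [0.5323, 0.1279, 0.0723]
orientation: [-90.0, 0.0, 162.0]
force: [-0.1, -0.2, 4.3]
opening: 0.0377
19.0667 pos [0.5323 0.1279 0.0723] rpy [-9.0040e+01  3.0000e-02  1.6195e+02] F_tool [ 0.04 -4.31  0.2 ] M_tool [-0.063  0.022 -0.35 ] j6 37.94 tau6 -1.878 open 0.0377
```

```bash
python3 - <<'E'
from h import *
s=snapshot("scene");cv2.imwrite("pics/s15.png",cv2.resize(s["image"][150:250,200:330,::-1],None,fx=6,fy=6))
s=snapshot("side");cv2.imwrite("pics/s15b.png",cv2.resize(s["image"][150:250,300:430,::-1],None,fx=6,fy=6))
E
```

```text
(no output)
```

View pics/s15.png

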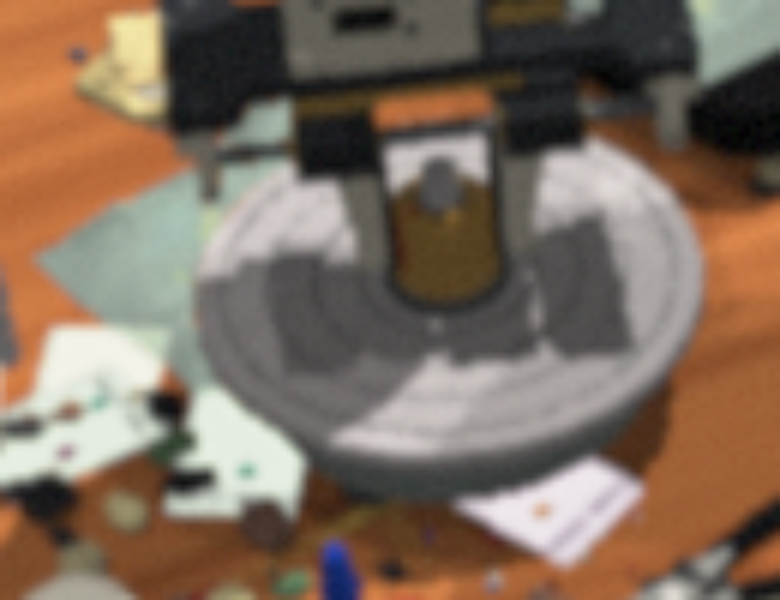

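View pics/s15b.png

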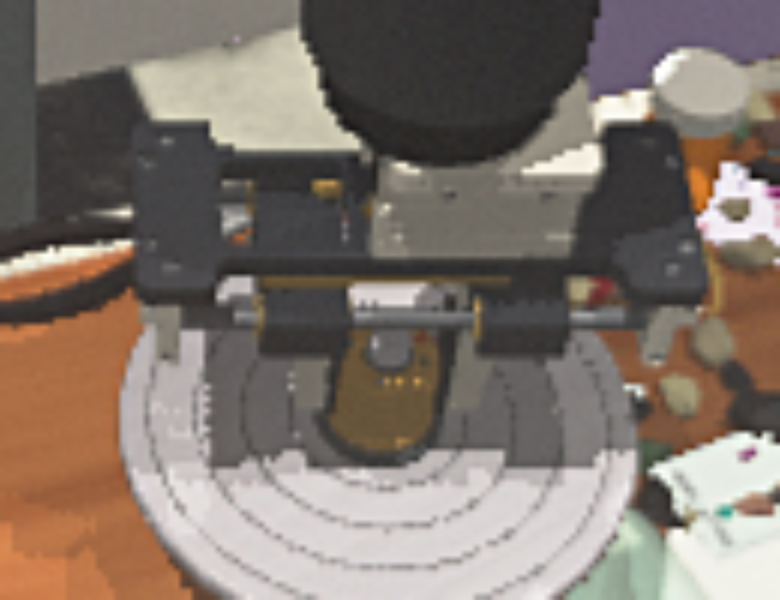

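```bash
python3 -m pendant '[[[0,0.006,0,0,6,0,0],[0,0.006,0,0,6,0,0],[0,0.006,0,0,6,0,0],[0,0.006,0,0,6,0,0],[0,0.006,0,0,6,0,0],[0,0.006,0,0,6,0,0],[0,0.006,0,0,6,0,0],[0,0.006,0,0,6,0,0],[0,0,0,0,0,0,0]]]'; python3 st.py
```

```text
clock: 19.92
tool_pos: [0.5327, 0.128, 0.0718]
orientation: [-90.1, -0.0, 114.0]
force: [0.2, 1.2, 4.1]
opening: 0.0377
19.9167 pos [0.5327 0.128  0.0718] rpy [-9.0080e+01 -1.0000e-02  1.1402e+02] F_tool [ 1.07 -4.07 -0.67] M_tool [-0.515 -0.021 -0.336] j6 -10.0 tau6 -1.884 open 0.0377
```

```bash
python3 -m pendant '[[[0,0.006,0,0,5,0,0],[0,0.006,0,0,5,0,0],[0,0,0,0,0,0,0]]]'; python3 st.py
python3 -m pendant '[[[0,0.006,0,0,5,0,0],[0,0.003,0,0,3,0,0],[0,0,0,0,0,0,0]]]'; python3 st.py
```

```text
clock: 20.17
tool_pos: [0.5328, 0.1281, 0.0717]
orientation: [-90.1, -0.0, 104.2]
force: [2.1, 1.3, 3.1]
opening: 0.0376
20.1667 pos [0.5328 0.1281 0.0717] rpy [-9.0090e+01 -2.0000e-02  1.0418e+02] F_tool [ 0.72 -3.06 -2.33] M_tool [-0.73  -0.003 -0.438] j6 -19.84 tau6 -1.539 open 0.0376
clock: 20.42
tool_pos: [0.5329, 0.1281, 0.0716]
orientation: [-90.1, -0.0, 96.3]
force: [2.0, 1.7, 3.1]
opening: 0.0376
20.4167 pos [0.5329 0.1281 0.0716] rpy [-9.009e+01 -3.000e-02  9.630e+01] F_tool [ 1.51 -3.14 -2.2 ] M_tool [-0.967  0.05  -0.493] j6 -27.72 tau6 -1.057 open 0.0376
```

```bash
for i in 1; do :; done; python3 -m pendant '[[[0,0.006,0,0,4,0,0],[0,0.006,0,0,4,0,0],[0,0,0,0,0,0,0]]]'; python3 st.py
python3 -m pendant '[[[0,0.006,0,0,4,0,0],[0,0.003,0,0,4,0,0],[0,0,0,0,0,0,0]]]'; python3 st.py
```

```text
clock: 20.67
tool_pos: [0.5329, 0.1281, 0.0715]
orientation: [-90.1, -0.0, 88.2]
force: [3.3, 1.6, 2.8]
opening: 0.0373
20.6667 pos [0.5329 0.1281 0.0715] rpy [-9.009e+01 -4.000e-02  8.824e+01] F_tool [ 1.72 -2.79 -3.29] M_tool [-1.244  0.031 -0.656] j6 -35.79 tau6 -1.229 open 0.0373
clock: 20.92
tool_pos: [0.5329, 0.128, 0.0715]
orientation: [-90.1, -0.1, 80.2]
force: [3.9, 1.8, 3.4]
opening: 0.0378
20.9167 pos [0.5329 0.128  0.0715] rpy [-9.009e+01 -6.000e-02  8.024e+01] F_tool [ 2.44 -3.37 -3.54] M_tool [-1.365  0.064 -0.836] j6 -43.78 tau6 -1.23 open 0.0378
```

```bash
python3 -m pendant '[[[0,0.006,0,0,4,0,0],[0,0.006,0,0,4,0,0],[0,0,0,0,0,0,0]]]'; python3 st.py
```

```text
clock: 21.17
tool_pos: [0.5329, 0.128, 0.0714]
orientation: [-90.1, -0.0, 72.3]
force: [4.1, 1.3, 4.0]
opening: 0.0375
21.1667 pos [0.5329 0.128  0.0714] rpy [-9.008e+01 -5.000e-02  7.232e+01] F_tool [ 2.51 -3.98 -3.47] M_tool [-1.279 -0.756 -1.069] j6 -51.73 tau6 -2.027 open 0.0375
```

```bash
python3 -m pendant '[[[0,0,0,0,0,0,0],[0,0,0,0,0,0,0]]]'; python3 st.py; python3 -m pendant '[[[0,0,0,0,-1,0,0],[0,0,0,0,0,0,0]]]'; python3 st.py
python3 - <<'E'
from h import *
s=snapshot("scene");cv2.imwrite("pics/s16.png",cv2.resize(s["image"][150:250,200:330,::-1],None,fx=6,fy=6))
s=snapshot("side");cv2.imwrite("pics/s16b.png",cv2.resize(s["image"][150:250,300:430,::-1],None,fx=6,fy=6))
E
```

```text
clock: 21.33
tool_pos: [0.5329, 0.128, 0.0714]
orientation: [-90.1, -0.1, 72.4]
force: [4.6, 2.2, 3.4]
opening: 0.0375
21.3333 pos [0.5329 0.128  0.0714] rpy [-9.008e+01 -6.000e-02  7.238e+01] F_tool [ 3.51 -3.43 -3.73] M_tool [-1.489 -0.732 -1.237] j6 -51.66 tau6 -0.545 open 0.0375
clock: 21.5
tool_pos: [0.5329, 0.128, 0.0714]
orientation: [-90.1, -0.1, 73.4]
force: [5.0, 2.5, 3.9]
opening: 0.0378
21.5 pos [0.5329 0.128  0.0714] rpy [-9.008e+01 -7.000e-02  7.338e+01] F_tool [ 3.81 -3.85 -4.14] M_tool [-1.56  -0.372 -1.238] j6 -50.65 tau6 -0.118 open 0.0378
```

View pics/s16.png

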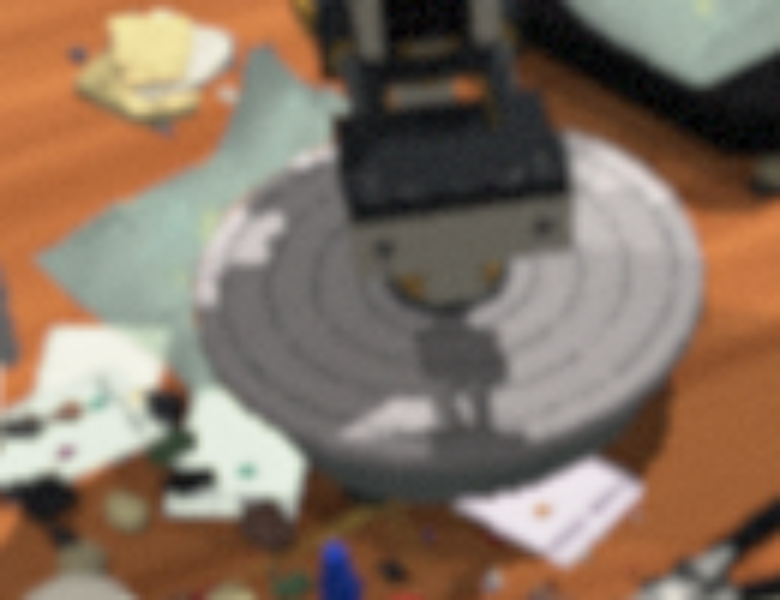

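View pics/s16b.png

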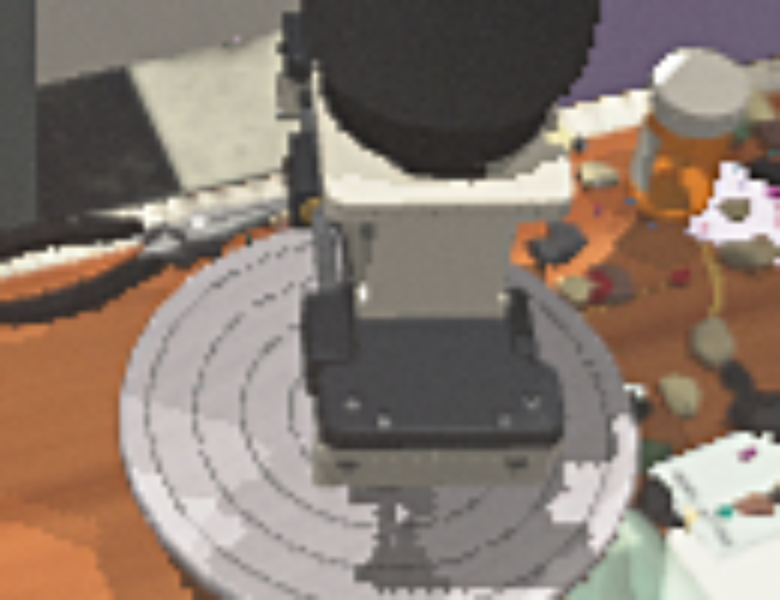

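```bash
python3 -m pendant '[[[0,0,0,0,-2,0,0],[0,-0.006,0,0,-5,0,0],[0,-0.007,0,0,-6,0,0],[0,-0.007,0,0,-6,0,0],[0,-0.007,0,0,-6,0,0],[0,-0.007,0,0,-6,0,0],[0,0,0,0,0,0,0]]]'; python3 st.py; python3 -m pendant '[[[0,-0.007,0,0,-6,0,0],[0,-0.007,0,0,-6,0,0],[0,-0.007,0,0,-6,0,0],[0,-0.007,0,0,-6,0,0],[0,-0.007,0,0,-6,0,0],[0,-0.007,0,0,-6,0,0],[0,0,0,0,0,0,0]]]'; python3 st.py
```

```text
clock: 22.18
tool_pos: [0.5326, 0.1281, 0.0717]
orientation: [-90.1, -0.0, 104.5]
force: [4.3, 2.5, 4.8]
opening: 0.0377
22.1833 pos [0.5326 0.1281 0.0717] rpy [-9.008e+01 -4.000e-02  1.045e+02] F_tool [ 1.31 -4.84 -4.81] M_tool [-1.678 -0.022 -0.835] j6 -19.5 tau6 1.847 open 0.0377
clock: 22.77
tool_pos: [0.5323, 0.128, 0.0721]
orientation: [-90.1, 0.0, 140.3]
force: [3.0, 2.7, 5.8]
opening: 0.0373
22.7667 pos [0.5323 0.128  0.0721] rpy [-90.06   0.   140.33] F_tool [-0.63 -5.84 -4.  ] M_tool [-1.57e+00 -8.70e-02  1.00e-03] j6 16.33 tau6 1.788 open 0.0373
```

```bash
python3 -m pendant '[[[0,-0.007,0,0,-6,0,0],[0,-0.007,0,0,-6,0,0],[0,-0.007,0,0,-6,0,0],[0,-0.007,0,0,-6,0,0],[0,0,0,0,0,0,0],[0,0,0,0,0,0,0]]]'; python3 st.py
python3 - <<'E'
from h import *
s=snapshot("scene");cv2.imwrite("pics/s17.png",cv2.resize(s["image"][165:215,240:305,::-1],None,fx=12,fy=12,interpolation=cv2.INTER_CUBIC))
C=cam(s)
def ring(a): 
    a=np.radians(a);return [[.5324+.0195*np.cos(a),.128+.0195*np.sin(a),z] for z in (.0615+.006,.0615+.033)]
for a in (100,105,110,115,120): print(a,((proj(s,ring(a),C)-[240,165])*12).round(0).tolist())
s=snapshot("side");cv2.imwrite("pics/s17b.png",cv2.resize(s["image"][180:240,325:400,::-1],None,fx=10,fy=10,interpolation=cv2.INTER_CUBIC))
C=cam(s)
for a in (100,105,110,115,120): print(a,((proj(s,ring(a),C)-[325,180])*10).round(0).tolist())
E
```

```text
clock: 23.27
tool_pos: [0.5321, 0.1278, 0.0723]
orientation: [-90.0, 0.0, 164.0]
force: [2.9, 3.3, 6.4]
opening: 0.0373
23.2667 pos [0.5321 0.1278 0.0723] rpy [-9.0030e+01  1.0000e-02  1.6399e+02] F_tool [-1.87 -6.35 -3.93] M_tool [-1.186 -0.074  0.55 ] j6 40.0 tau6 0.345 open 0.0373
100 [[312.0, 364.0], [301.0, 257.0]]
105 [[317.0, 368.0], [306.0, 261.0]]
110 [[323.0, 372.0], [312.0, 265.0]]
115 [[330.0, 376.0], [319.0, 269.0]]
120 [[336.0, 379.0], [326.0, 272.0]]
100 [[449.0, 331.0], [463.0, 258.0]]
105 [[445.0, 326.0], [459.0, 253.0]]
110 [[440.0, 321.0], [454.0, 248.0]]
115 [[435.0, 317.0], [449.0, 244.0]]
120 [[429.0, 313.0], [443.0, 240.0]]
```

View pics/s17.png

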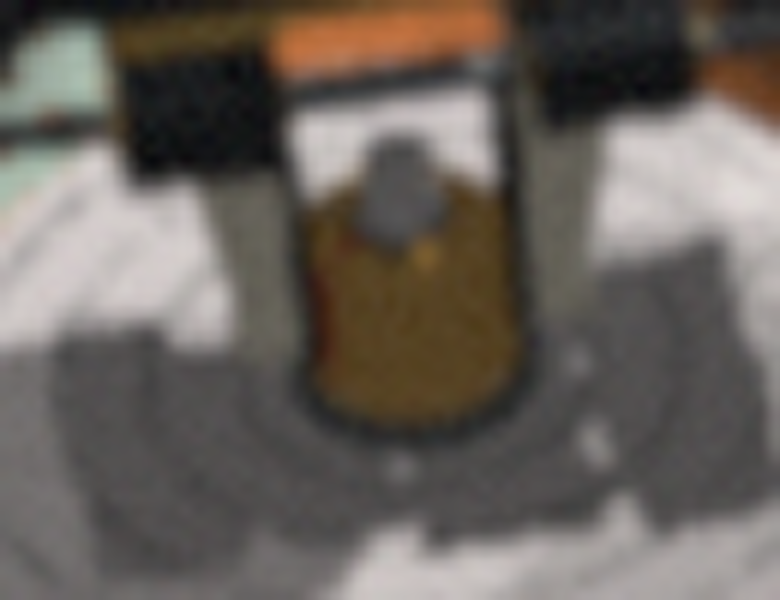

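View pics/s17b.png

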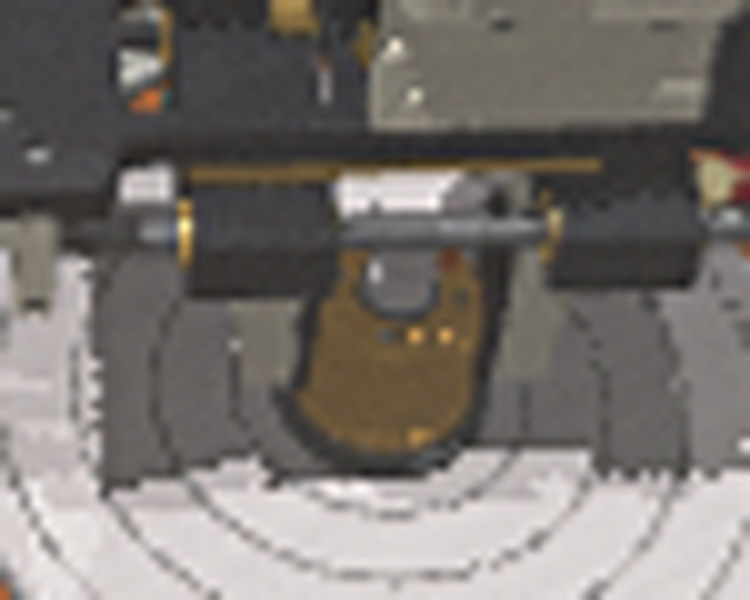

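```bash
python3 -m pendant '[[[0,0,0,0,-0.4,0,0],[0,0,0,0,0,0,0],[0,0,0,0,0,0,0],[0,0,0,0,0,0,0]]]'; python3 st.py
python3 - <<'E'
from h import *
for n in ("scene","side"):
    s=snapshot(n);cv2.imwrite(f"pics/{n}18.png",s["image"][:,:,::-1])
E
python3 st.py
```

```text
clock: 23.7
tool_pos: [0.5322, 0.1278, 0.0723]
orientation: [-90.0, 0.0, 164.3]
force: [2.9, 3.2, 6.6]
opening: 0.0375
23.7 pos [0.5322 0.1278 0.0723] rpy [-9.0030e+01  1.0000e-02  1.6435e+02] F_tool [-1.93 -6.58 -3.85] M_tool [-1.174 -0.015  0.546] j6 40.35 tau6 0.021 open 0.0375
23.8 pos [0.5321 0.1278 0.0723] rpy [-9.0030e+01  1.0000e-02  1.6435e+02] F_tool [-1.84 -7.25 -3.67] M_tool [-1.137  0.034  0.555] j6 40.35 tau6 0.019 open 0.0378
```

View pics/scene18.png

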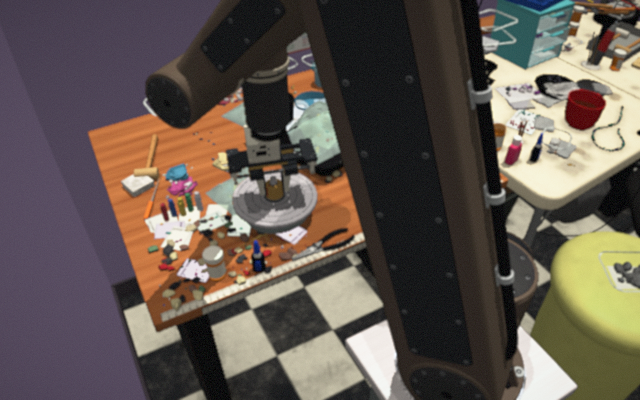

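View pics/side18.png

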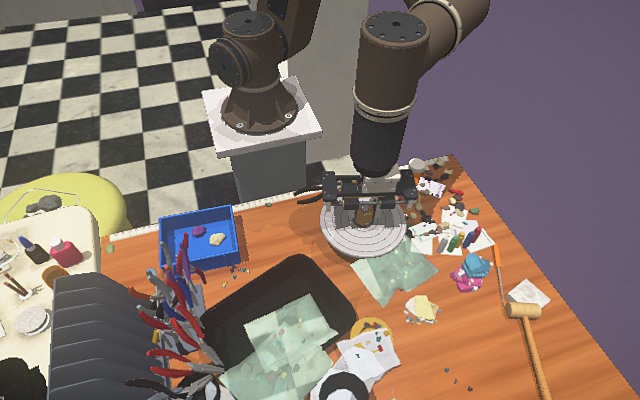

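Both chips show in the bin at (200,231) and (216,239) of the side view. The bottle, jar and pliers sit where they started, and the nut is gripped and still.

```bash
python3 -c "
from plant import ctrl; print(ctrl.close_job())"; python3 st.py
```

```text
the job is handed in; nothing more can be done
None
the job is handed in; nothing more can be done
```

The job is handed in at about 23.8 s, with both chips in the blue bin and the nut held a quarter turn off its stop.

- **Chips:** I picked the pale chip and then the purple chip off the platter and dropped each into the bin. The side view shows both lying inside.
- **Finding the stop:** I turned the nut down about 139° (2.4 rad). The wrist torque then jumped to 0.75 N m. Easing back 1° dropped it by 0.36 N m, which puts the stop at a hand yaw of about 74.4°.
- **Backing off:** I turned the nut back to a hand yaw of 164.35°, which is 90° off the stop give or take about 0.5°.
- **Slip check:** The red witness mark sits where it was at the same hand angle on the way down, so the nut did not slip in the fingers, to within a few degrees.
- **Last readings:** The gripper was closed on the nut and the arm was still. Torque about the stud was about 0, with roughly 4 N of sideways push and 7 N of downward push left over.
- **Bystanders:** By eye, the bin, glue bottle, jar and pliers are unmoved in the last pictures. I did not re-measure their positions.

No check failed. The one disagreement was that the scene camera placed the stud about 1.5 pixels (3 mm) away from the wrist camera's estimate, about what its calibration error would give. I settled the centring by the grip forces instead.

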